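# Wind the stuck live centre out of the lathe's tailstock

## Robot

A 6-joint arm with a two-finger parallel gripper is mounted at the origin on a cart in front of the work surface, level with it; the furniture and walls round the work are solid. World frame = base frame: x ahead of the robot, y to its left, z up, the work surface at z = 0. Lengths are in mm, angles in rad, forces in N, time in s.
With the tool pointing down it reaches from about 400 to 925 mm from the base axis. Payload 12.5 kg.
Tool frame: the origin (TCP) lies between the finger pads; the fingertips stand 19 mm ahead of it and the grasp point (between the pads) is the TCP (env.tips_ahead is the distance from the TCP to the fingertips, in mm); z points along the fingers, y is the line along which they close (so a half turn about z gives the same grasp; the last joint's range is limited). The gripper opens to 95 mm and grips with 3 to 60 N. Pads are 20 mm wide; open, the fingers measure 119 mm over their backs; the gripper's body (75 mm by 180 mm) begins 59 mm behind the grasp point.
Start: joints at [-1.243, 0.491, 1.559, -0, 1.092, -0.106], TCP at [262.725, -567.116, 233.661] pointing down, gripper open.
Joint ranges: [-3.1, 3.1], [-0.84, 2.19], [0.05, 2.79], [-1.13, 4.28], [0.06, 2.93], [-2.69, 2.69]. Speed limits (rad/s): [2.22, 2.22, 2.79, 3.14, 3.14, 3.14].

## Interface

Orientations are given as [roll, pitch, yaw] about the fixed x, y, z axes, in that order (R = Rz(yaw) Ry(pitch) Rx(roll)).
In Python, from cell import env gives the robot as it stands.
- The arm moves only by the shell command python3 -m crank 'ROWS'. ROWS is JSON, a list of rows, each a list of 5 numbers: the shift along the tool's x, y, z in mm, then the turn about the tool's z in degrees, then the finger opening in mm, from 0 to 95.1. In form: [[dx, dy, dz, yaw, grip], ...]. A call has 1 to 10 rows; each row is the pose to reach, as a shift and turn from the pose commanded when the call began, along the tool's axes at that moment; what a row does not reach only later rows make up. A row lasts 1/12 s, in which the tool goes at most 41.7 mm and 7.16 degrees, less where a joint would pass 70% of its speed; a pose out of reach is approached as far as the arm can. A call with a gripper value outside its range is refused whole. The fingers move at their own pace and stop on an object; the grip force is fixed at half the most. Time passes only in rows, so rows that repeat a pose let the fingers close. It gives the time, the measured TCP pose, the force, the opening and the grip force at its end, in the units of the state.
- env.state(): the state, without advancing time (a new reading comes with each control period).
- env.read_camera(name): name is "scene" or "top" or "wrist"; returns a dict with "img" (480x640x3 uint8, blue, green, red), "K" (3x3 intrinsics, pixels), "pose" (4x4, takes a point from camera to world coordinates). Camera axes: x right, y down, z forward; pixel columns grow to the right and rows downward; lengths in mm; the calibration is good to about 2 mm. A picture is of the moment at which its call begins. There is no depth.
- env.job_done(): hands the job in; it is judged then, once.
The state is a dict: "t": time; "joints": joint angles; "qvel": joint speeds; "tau": joint torques, N m; "eef_pos": TCP position; "tcp_rot": TCP orientation; "ft_force": force on the tool from outside, world axes, zero at the start; "moment": the same for the moment, N m; "opening": opening from 0.0 (shut) to 1.0 (fully open); "grip_force": force on a finger pad.
Only numpy, scipy, OpenCV 4.12 (cv2) and the standard library are available. Lean on these libraries where they do the work, as an engineer would, in place of code of your own. Each camera call takes 0.05 s, during which the arm holds its last target. There are 200 camera calls.

## Task

The live centre sits jammed by its taper in the tailstock of the mini lathe. Wind the tailstock crank back, anticlockwise as seen from the crank end, until it goes stiff and then suddenly turns easily because the taper has broken loose; stop right there so that the centre stays resting in the quill and does not drop out, and let go of the crank. Then draw the loosened centre out of the quill by hand and lay it flat in the wooden accessory tray, gently and clear of the spur centre, leaving everything else where it is.

Things in the scene. Friction and masses are not known exactly. Their poses are not given: they have to be found in the camera images.
- lathe: Small grey bench-top wood lathe, fixed, 0.63 m long. Origin on the bench top below the lathe's axis, z up. The axis is level, parallel to this body's y, at x = 0, z = 150 mm. Headstock at the +y end (from y = 199 mm; tool rest in front of the axis from y = 160 mm), tailstock casting at y = -140 to -32 mm, top z = 178 mm (a small lever to 201 mm), crank at the -y end. Bed top z = 70 mm
- crank (a joint): Turn of the tailstock crank, rad; grows anticlockwise as seen from the crank end (looking along lathe +y); crank arm straight up at 0. Handle middle: lathe x = -50 mm sin q, y = -204 mm, z = 150 mm + 50 mm cos q. Starts at -1 to 1, with lost motion up to about q = 1; from there the quill draws back 12 mm a turn (under 4 N at the handle). It stays where it is left
- crank_handle: Black round handle of the crank, 18 mm in diameter, 66 mm long, spinning freely on its own pin, which is parallel to the lathe's axis; origin on its axis at mid-length. It circles with a radius of 50 mm round the lathe's axis; its inner end is 5 mm from the crank arm, which is 10 mm thick
- quill_mouth (a point): Middle of the open end of the quill, a steel tube 27 mm in diameter with a taper socket 34 mm deep, axes as the lathe's. Drawing back, it takes the jammed centre along until, at q = 4 to 12.5 and out of sight, a screw nose inside pushes on the shank: the crank goes stiff (6 to 22 N at the handle) for about a fifth of a turn, then light again as the taper lets go, the centre 2 to 4 mm out
- live_centre: Steel live centre, 0.2 kg. Origin on its axis at the quill's mouth when seated, y axis along the point. Dark bearing body 29 mm in diameter from y = 6 to 37 mm, point ending at y = 60 mm; behind the origin a taper shank 32 mm long, 13 to 16 mm thick. Once loose it droops a little and slides out with under 10 N; each further turn of the crank pushes it out 12 mm; past 20 mm it falls
- tray: Open wooden tray, 112 mm (its x) by 250 mm (its y), 22 mm high, walls and floor 7 mm thick, fixed to the bench; origin under its middle, z up. The half with positive y is empty
- spur_centre: Steel four-spur drive centre, 66 mm long, lying in the tray's half with negative y; origin on its underside near its middle
- chisel: Chisel with a red handle lying on the bench in front of the lathe, 231 mm long
- pencil: Pencil lying on the bench in front of the tailstock, 150 mm long
- offcut: Small beech offcut behind the lathe, 68 x 94 x 38 mm

How it is judged:
By the outcome, as a careful person would: the job done as asked, in the order asked, and still so for the second after the job is handed in, with the robot touching nothing.
It also fails if it takes over 64 s, if anything falls off the work surface, if the arm or the gripper's body presses on something with over 40 N, if the wrist force passes 120 N, or if a joint passes its speed limit or range.

## Working session

There is one attempt and no reset: what is moved stays moved. The work goes in short steps, Python scripts to look and compute and a shell command to move; the robot and the scene stay as the last step left them, time stands still between calls to the robot, and variables do not carry over. Pictures are saved under pics/ and viewed, at most 10 in all, crops included, and the job is handed in when it is done.

```bash
ls; mkdir -p pics; python3 - <<'E'
from cell import env
import cv2, numpy as np
s=env.state(); print(s)
for n in ["scene","top"]:
    r=env.read_camera(n); cv2.imwrite(f"pics/{n}0.png",r["img"]); print(n,r["K"].tolist(),np.round(r["pose"],4).tolist())
    np.savez(f"pics/{n}0.npz",K=r["K"],pose=r["pose"])
E
```

```text
pics
{'t': 0.0, 'joints': array([-1.24257260e+00,  4.91588473e-01,  1.55941985e+00,  7.50885488e-06,
        1.09168349e+00, -1.05593375e-01]), 'qvel': array([ 0.00044725,  0.0010247 , -0.00108141,  0.00190991,  0.00034576,
       -0.00028746]), 'tau': array([-2.10524745e-04, -6.12646437e+01, -2.58189046e+01,  6.91958028e-02,
        4.81638929e-02, -8.73922477e-05]), 'eef_pos': array([ 262.67082913, -566.89928638,  233.05396116]), 'tcp_rot': array([-3.14050031e+00, -1.22471296e-04,  4.33813574e-01]), 'ft_force': array([-0.15692458,  0.9806377 , -0.1685138 ]), 'moment': array([-0.01908748, -0.04506041, -0.00371506]), 'grip_force': 0.0, 'opening': 1.0002526180247115}
scene [[435.4334478861795, 0.0, 311.20640640453223], [0.0, 435.4334478861795, 241.23131177100515], [0.0, 0.0, 1.0]] [[-0.6419, -0.524, 0.5598, 15.7078], [-0.7667, 0.4463, -0.4614, 458.1031], [-0.008, -0.7254, -0.6883, 800.6128], [0.0, 0.0, 0.0, 1.0]]
top [[597.1692620200818, 0.0, 314.50436940240013], [0.0, 597.1692620200818, 239.94950364414564], [0.0, 0.0, 1.0]] [[0.0281, -0.9904, 0.1356, 392.7637], [-0.9996, -0.0284, 0.0004, -15.2617], [0.0035, -0.1355, -0.9908, 1323.4412], [0.0, 0.0, 0.0, 1.0]]
```

View pics/scene0.png

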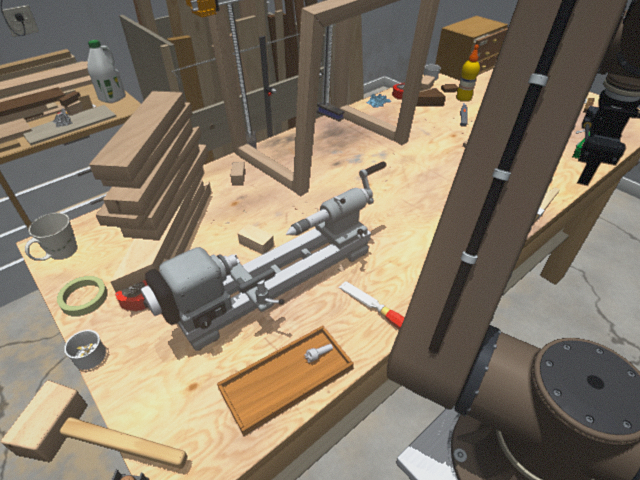

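View pics/top0.png

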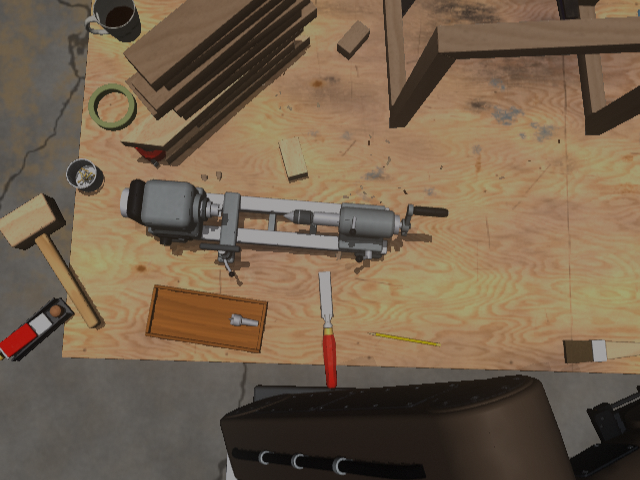

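The scene view shows the lathe with the centre's point near (290,231) and the crank handle at (362–385,165–173). The top view shows the handle at (413–447,211), the centre at (285–312,216), the tray at (147–267,286–352) and the spur centre at (243,321). I'll enlarge these.

```bash
python3 - <<'E'
import cv2, numpy as np
t=cv2.imread("pics/top0.png"); s=cv2.imread("pics/scene0.png")
R=lambda i,x0,x1,y0,y1,k:cv2.resize(i[y0:y1,x0:x1],None,fx=k,fy=k,interpolation=cv2.INTER_CUBIC)
def grid(im,x0,y0,k,step=10):
    h,w=im.shape[:2]
    for x in range(x0+(-x0)%step,x0+w//k,step): cv2.line(im,((x-x0)*k,0),((x-x0)*k,6 if x%50 else 14),(0,0,255),1)
    for y in range(y0+(-y0)%step,y0+h//k,step): cv2.line(im,(0,(y-y0)*k),(6 if y%50 else 14,(y-y0)*k),(0,0,255),1)
    return im
a=grid(R(t,270,460,190,250,4),270,190,4)
b=grid(R(s,280,400,155,240,4),280,155,4)
o=np.zeros((600,800,3),np.uint8); o[:240,:760]=a; o[245:585,:480]=b
c=grid(R(t,140,275,280,360,2),140,280,2); o[245:405,490:760]=c
c=grid(R(s,215,360,325,435,2),215,325,2); o[376+5:376+5+215,490:780]=c[:215]
cv2.imwrite("pics/m1.png",o)
E
```

```text
(no output)
```

View pics/m1.png

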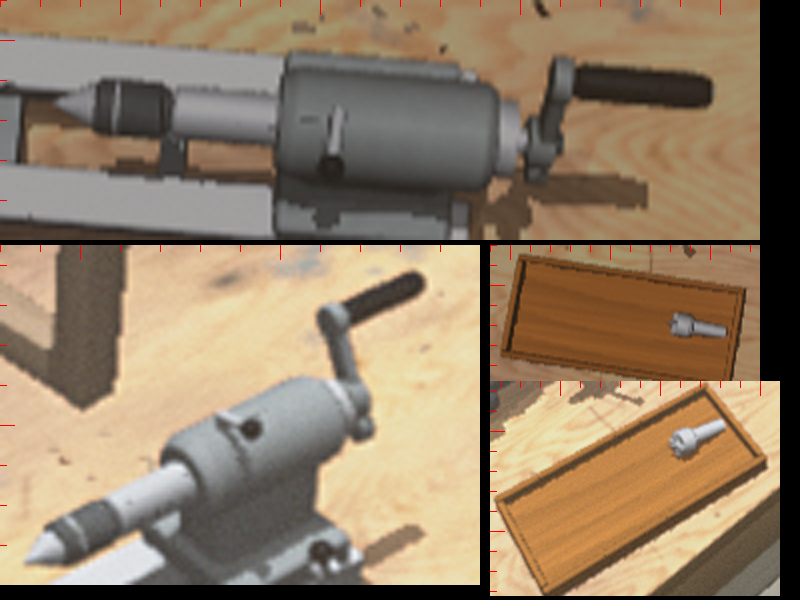

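Crop readings. Top: handle (413.3,210.5)–(448,212.8), tip (283.5,215.8), body middle (303.5,217). Scene: handle (366.2,171.8)–(384.5,164.5), tip (286.2,234.2), body middle (301.2,225.5). Tray corners come from both views.

```bash
cat > h.py <<'E'
import numpy as np, cv2
from scipy.optimize import least_squares
C={n:np.load(f"pics/{n}0.npz") for n in("scene","top")}
def P(K,pose,X):
    p=(np.linalg.inv(pose)@np.append(X,1))[:3]; q=K@p; return q[:2]/q[2]
def tri(obs): # obs: list of (K,pose,uv)
    f=lambda X:np.concatenate([P(K,T,X)-uv for K,T,uv in obs])
    r=least_squares(f,[600,0,100]); return r.x,np.abs(r.fun).max()
def tri2(s,t): return tri([(C["scene"]["K"],C["scene"]["pose"],s),(C["top"]["K"],C["top"]["pose"],t)])
E
python3 - <<'E'
from h import *
np.set_printoptions(precision=1,suppress=True)
pts=dict(hin=((366.2,171.8),(413.3,210.5)),hout=((384.5,164.5),(448,212.8)),tip=((286.2,234.2),(283.5,215.8)),body=((301.2,225.5),(303.5,217)),
 trA=((218.5,384),(154.5,284.5)),trB=((323,327),(267.5,302)),trC=((353.5,366),(262,352)),trD=((242.5,431.5),(147,335)),spur=((317,353.5),(244,321)))
for k,(s,t) in pts.items(): print(k,*tri2(s,t))
def res(v):
    x,y,a,q,ym=v; R=np.array([[np.cos(a),-np.sin(a),0],[np.sin(a),np.cos(a),0],[0,0,1]])
    L=dict(hin=(-50*np.sin(q),-171,150+50*np.cos(q)),hout=(-50*np.sin(q),-237,150+50*np.cos(q)),tip=(0,ym+60,150),body=(0,ym+21.5,150))
    return np.concatenate([P(C[c]["K"],C[c]["pose"],R@l+[x,y,0])-pts[k][i] for k,l in L.items() for i,c in enumerate(("scene","top"))])
r=least_squares(res,[600,-50,0,-.5,0]); print("fit",np.round(r.x,3),r.fun)
E
```

```text
hin [ 608.5 -203.3  197.1] 0.6272725950980202
hout [ 608.4 -271.1  188.4] 0.06019201946509156
tip [600.4  48.3 147.6] 0.14880206876591728
body [598.    7.9 151.9] 0.37815209797054194
trA [462.1 330.3  16.3] 0.8096450932301309
trB [432.5  84.   11.7] 0.019180810711191043
trC [324.9  93.4   0.2] 0.45434229612067156
trD [354.7 343.3  11.4] 0.43621516850234343
spur [391.  134.8   9. ] 0.6252462860196033
fit [595.6 -31.7  -0.1  -0.5  19.2] [-1.1  0.7  0.3 -0.1  0.5 -1.2 -0.1  0.5  0.2 -0.9  0.5  0.  -0.7  0.8
 -0.3  0.5]
```

```bash
cat >> h.py <<'E'
def Rz(a): return np.array([[np.cos(a),-np.sin(a),0],[np.sin(a),np.cos(a),0],[0,0,1]])
def rot(rpy):
    from scipy.spatial.transform import Rotation
    return Rotation.from_euler("xyz",rpy).as_matrix()
def rows(target,s,yawt=None):
    R=rot(s["tcp_rot"]); d=R.T@(np.array(target)-s["eef_pos"])
    y=None if yawt is None else -np.degrees(yawt-s["tcp_rot"][2])
    print("row",np.round(d,1),y)
E
python3 - <<'E'
from h import *
from cell import env
pts=dict(hin=((366.2,171.8),(413.3,210.5)),hout=((384.5,164.5),(448,212.8)),tip=((286.2,234.2),(283.5,215.8)),body=((301.2,225.5),(303.5,217)))
def res(v):
    x,y,a,q,ym=v; R=Rz(a)
    L=dict(hin=(-50*np.sin(q),-171,150+50*np.cos(q)),hout=(-50*np.sin(q),-237,150+50*np.cos(q)),tip=(0,ym+60,150),body=(0,ym+21.5,150))
    return np.concatenate([P(C[c]["K"],C[c]["pose"],R@l+[x,y,0])-pts[k][i] for k,l in L.items() for i,c in enumerate(("scene","top"))])
r=least_squares(res,[600,-50,0,-.5,0]); x,y,a,q,ym=r.x; print("fit",[float(round(v,4)) for v in r.x])
h=Rz(a)@[-50*np.sin(q),-213,150+50*np.cos(q)]+[x,y,0]; print("grasp",h)
rows(h+[0,0,90],env.state(),np.pi/2+a)
E
```

```text
fit [595.5752, -31.7396, -0.057, -0.511, 19.1958]
grasp [ 607.84167124 -245.78726194  193.61347939]
row [ 448.2 -146.3  -50.3] -61.873551340909
```

```bash
python3 -m crank '[[40,-13,-5,-7,95],[80,-26,-10,-14,95],[120,-39,-15,-21,95],[160,-52,-20,-28,95],[200,-65,-25,-35,95],[240,-78,-30,-42,95],[280,-91,-35,-49,95],[320,-105,-40,-56,95],[360,-118,-45,-61.9,95],[400,-131,-50,-61.9,95]]'
python3 - <<'E'
from h import *
from cell import env
a=-.057
rows([607.8,-245.8,285],env.state(),np.pi/2+a)
E
```

```text
t: 0.93
eef_pos: [566.5, -283.2, 282.9]
tcp_rot: [-3.141, -0.0, 1.521]
ft_force: [0.4, -0.8, 0.1]
opening: 0.999
grip_force: 0.0
row [39.4 39.4 -2.2] 0.40166113358164623
```

```bash
python3 -m crank '[[18,18,0,0,95],[36.5,35.3,0,0,95],[36.5,35.3,0,0,95],[36.5,35.3,0,0,95],[36.5,35.3,0,0,95]]'
python3 - <<'E'
from h import *
from cell import env
s=env.state(); print(s["eef_pos"],s["tcp_rot"])
r=env.read_camera("wrist"); cv2.imwrite("pics/w1.png",r["img"]); np.savez("pics/w1.npz",K=r["K"],pose=r["pose"]); print(r["K"][0],r["pose"].round(3))
E
```

```text
t: 1.35
eef_pos: [602.2, -250.8, 282.4]
tcp_rot: [-3.141, -0.0, 1.514]
ft_force: [-0.2, -0.6, -0.6]
opening: 1.0
grip_force: 0.0
[ 602.2234361  -250.83371614  282.42603161] [-3.14084519e+00 -4.00167856e-05  1.51428601e+00]
[396.93518166   0.         321.95748066] [[ 9.98000e-01 -5.30000e-02 -1.70000e-02  6.07239e+02]
 [-5.60000e-02 -9.54000e-01 -2.96000e-01 -1.65765e+02]
 [-1.00000e-03  2.96000e-01 -9.55000e-01  4.33401e+02]
 [ 0.00000e+00  0.00000e+00  0.00000e+00  1.00000e+00]]
```

View pics/w1.png

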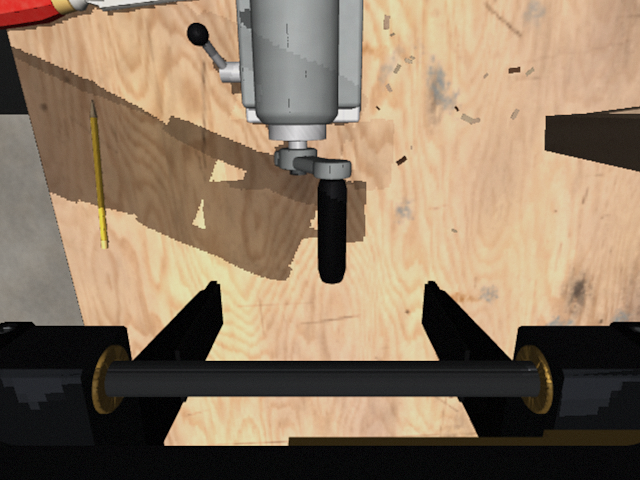

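The wrist view shows the handle from (332,182) to (332,280), the crank hub at about (297,157) and the casting's end collar centred at about (298,132). I'll compare these with the model.

```bash
python3 - <<'E'
from h import *
from cell import env
s=env.state(); print(s["eef_pos"],s["tcp_rot"])
w=np.load("pics/w1.npz")
pts=dict(hin=[(366.2,171.8),(413.3,210.5),(332,182)],hout=[(384.5,164.5),(448,212.8),(332,280)],tip=[(286.2,234.2),(283.5,215.8)],body=[(301.2,225.5),(303.5,217)],hub=[None,None,(297,158)])
cams=[C["scene"],C["top"],w]
def res(v,wt=1):
    x,y,a,q,ym=v; R=Rz(a); o=[]
    L=dict(hin=(-50*np.sin(q),-171,150+50*np.cos(q)),hout=(-50*np.sin(q),-237,150+50*np.cos(q)),tip=(0,ym+60,150),body=(0,ym+21.5,150),hub=(0,-161,150))
    for k,l in L.items():
        for i,uv in enumerate(pts[k]):
            if uv is not None:
                d=P(cams[i]["K"],cams[i]["pose"],R@l+[x,y,0])-uv
                if k=="hub": d[1]=0
                o.append(d)
    return np.concatenate(o)
r=least_squares(res,[600,-50,0,-.5,0]); x,y,a,q,ym=r.x; print("fit",[float(round(v,4)) for v in r.x]); print(r.fun.reshape(-1,2).round(1).tolist())
h=Rz(a)@[-50*np.sin(q),-213,150+50*np.cos(q)]+[x,y,0]; print("grasp",h, "axis", Rz(a)@[0,-213,150]+[x,y,0])
# wrist-scene triangulation
for k in("hin","hout"): print(k,tri([(c["K"],c["pose"],u) for c,u in zip(cams,pts[k])]))
rows(h,s,np.pi/2+a)
E
```

```text
[ 602.01656091 -251.23849355  282.59234535] [-3.14106532e+00  5.42276354e-05  1.51344616e+00]
fit [596.0452, -30.878, -0.0513, -0.497, 18.3]
[[-1.6, 0.6], [-0.1, -0.6], [0.0, -1.1], [-0.1, -1.4], [-0.6, -0.2], [-0.3, 1.9], [0.2, -0.9], [0.5, 0.1], [-0.7, 0.8], [-0.3, 0.4], [-0.4, 0.0]]
grasp [ 608.93547429 -244.82013194  193.95024073] axis [ 585.12617577 -243.59798478  150.        ]
hin (array([ 610.813254  , -203.49800037,  194.91519051]), np.float64(1.2934043280822607))
hout (array([ 608.00367085, -269.95090839,  188.54753836]), np.float64(0.612981986508828))
row [ 6.8  6.6 88.6] -0.3474711206487859
```

```bash
python3 -m crank '[[6.8,6.6,22,0,95],[6.8,6.6,44,0,60],[6.8,6.6,66,0,40],[6.8,6.6,88.5,0,30],[6.8,6.6,88.5,0,10],[6.8,6.6,88.5,0,0],[6.8,6.6,88.5,0,0],[6.8,6.6,88.5,0,0],[6.8,6.6,88.5,0,0],[6.8,6.6,88.5,0,0]]'
python3 - <<'E'
from cell import env
s=env.state(); print(s["eef_pos"],s["ft_force"],s["opening"]*95,s["grip_force"])
E
```

```text
t: 2.23
eef_pos: [609.8, -244.3, 195.4]
tcp_rot: [3.14, 0.001, 1.514]
ft_force: [-0.7, 0.8, -0.2]
opening: 0.424
grip_force: 0.0
[ 609.84765061 -244.2939038   195.37300888] [-0.72610652  0.78611026 -0.20189325] 40.255377328387596 0.0
```

```bash
python3 -m crank '[[0,0,0,0,0],[0,0,0,0,0],[0,0,0,0,0],[0,0,0,0,0],[0,0,0,0,0],[0,0,0,0,0]]'
cat > plan.py <<'E'
# usage: plan.py q0 dq_deg n : arc rows from q0 (rad), tool x,y,z ; lathe x ~ tool y, z down
import sys,numpy as np
q0,d,n=float(sys.argv[1]),float(sys.argv[2]),int(sys.argv[3])
for i in range(1,n+1):
    q=q0+np.radians(d)*i
    print([0,round(-50*(np.sin(q)-np.sin(q0)),1),round(-50*(np.cos(q)-np.cos(q0)),1)],end=" ")
print("q_end",round(q,3))
E
python3 plan.py -0.51 9 10
```

```text
t: 2.73
eef_pos: [609.6, -244.1, 194.3]
tcp_rot: [-3.141, 0.0, 1.514]
ft_force: [-1.2, 0.9, 0.6]
opening: 0.18
grip_force: 30.0
[0, np.float64(-7.1), np.float64(-3.3)] [0, np.float64(-14.7), np.float64(-5.4)] [0, np.float64(-22.5), np.float64(-6.3)] [0, np.float64(-30.3), np.float64(-6.0)] [0, np.float64(-38.0), np.float64(-4.5)] [0, np.float64(-45.4), np.float64(-1.8)] [0, np.float64(-52.2), np.float64(2.1)] [0, np.float64(-58.4), np.float64(6.9)] [0, np.float64(-63.7), np.float64(12.7)] [0, np.float64(-68.0), np.float64(19.2)] q_end 1.061
```

```bash
python3 -m crank '[[0,-7.1,-3.3,0,0],[0,-14.7,-5.4,0,0],[0,-22.5,-6.3,0,0],[0,-30.3,-6,0,0],[0,-38,-4.5,0,0],[0,-45.4,-1.8,0,0],[0,-52.2,2.1,0,0],[0,-58.4,6.9,0,0],[0,-63.7,12.7,0,0],[0,-68,19.2,0,0]]'
cat > st.py <<'E'
from h import *
from cell import env
import sys
s=env.state(); p=s["eef_pos"]; l=Rz(-.0513).T@(p-[596.05,-30.88,0]); f=Rz(-.0513).T@s["ft_force"]
q=np.arctan2(-l[0],l[2]-150)%(2*np.pi); t=np.array([-np.cos(q),-np.sin(q)]); r=np.array([-np.sin(q),np.cos(q)])
F=f[[0,2]]; print("lathe",l.round(1),"q",q.round(3),"rad",np.hypot(l[0],l[2]-150).round(1),"Ft",(-F@t).round(1),"Fr",(F@r).round(1),"Fy",f[1].round(1),"open",(s["opening"]*95).round(1))
E
python3 st.py; python3 plan.py 1.06 10 10
```

```text
t: 3.57
eef_pos: [541.9, -240.4, 175.2]
tcp_rot: [3.139, 0.001, 1.514]
ft_force: [8.8, 1.4, -3.1]
opening: 0.18
grip_force: 30.0
[0, np.float64(-3.6), np.float64(7.9)] [0, np.float64(-5.7), np.float64(16.4)] [0, np.float64(-6.4), np.float64(25.1)] [0, np.float64(-5.5), np.float64(33.8)] [0, np.float64(-3.1), np.float64(42.1)] [0, np.float64(0.6), np.float64(50.0)] [0, np.float64(5.7), np.float64(57.1)] [0, np.float64(12.0), np.float64(63.2)] [0, np.float64(19.2), np.float64(68.1)] [0, np.float64(27.1), np.float64(71.6)] q_end 2.805Traceback (most recent call last):
  File "st.py", line 6, in <module>
    F=f[[0,2]]; print("lathe",l.round(1),"q",q.round(3),"rad",np.hypot(l[0],l[2]-150).round(1),"Ft",(-F@t).round(1),"Fr",(F@r).round(1),"Fy",f[1].round(1),"open",(s["opening"]*95).round(1))
                                                                                                                                                                  ^^^^^^^^^^^^^^^^^^^^^^^
AttributeError: 'float' object has no attribute 'round'
```

```bash
sed -i 's/(s\["opening"\]\*95).round(1)/round(s["opening"]*95,1)/' st.py; sed -i 's/round(-50/float(round(-50/g; s/,1)/,1))/g' plan.py
python3 -m crank '[[0,-3.6,7.9,0,0],[0,-5.7,16.4,0,0],[0,-6.4,25.1,0,0],[0,-5.5,33.8,0,0],[0,-3.1,42.1,0,0],[0,0.6,50,0,0],[0,5.7,57.1,0,0],[0,12,63.2,0,0],[0,19.2,68.1,0,0],[0,27.1,71.6,0,0]]'
python3 st.py; python3 plan.py 2.805 6 10
```

```text
t: 4.4
eef_pos: [569.4, -241.8, 102.9]
tcp_rot: [-3.141, -0.0, 1.514]
ft_force: [1.0, 0.9, 8.0]
opening: 0.181
grip_force: 30.0
lathe [ -15.8 -212.1  102.9] q 2.818 rad 49.7 Ft 1.6 Fr -7.9 Fy 1.0 open 17.2
[0, 5.0, 1.5] [0, 10.2, 2.4] [0, 15.4, 2.8] [0, 20.6, 2.6] [0, 25.8, 1.9] [0, 30.9, 0.7] [0, 35.8, -1.1] [0, 40.5, -3.3] [0, 45.0, -6.1] [0, 49.1, -9.3] q_end 3.852
```

```bash
python3 -m crank '[[0,5,1.5,0,0],[0,10.2,2.4,0,0],[0,15.4,2.8,0,0],[0,20.6,2.6,0,0],[0,25.8,1.9,0,0],[0,30.9,0.7,0,0],[0,35.8,-1.1,0,0],[0,40.5,-3.3,0,0],[0,45,-6.1,0,0],[0,49.1,-9.3,0,0]]'
python3 st.py; python3 plan.py 3.852 5 10
```

```text
t: 5.23
eef_pos: [618.1, -244.5, 112.5]
tcp_rot: [-3.141, -0.0, 1.514]
ft_force: [-2.2, 0.5, -1.6]
opening: 0.186
grip_force: 30.0
lathe [  32.9 -212.2  112.5] q 3.862 rad 49.9 Ft 2.8 Fr -0.3 Fy 0.3 open 17.7
[0, 3.2, -3.0] [0, 6.1, -6.2] [0, 8.7, -9.7] [0, 11.0, -13.4] [0, 13.0, -17.3] [0, 14.6, -21.4] [0, 15.8, -25.6] [0, 16.7, -29.8] [0, 17.3, -34.2] [0, 17.4, -38.5] q_end 4.725
```

```bash
python3 -m crank '[[0,3.2,-3,0,0],[0,6.1,-6.2,0,0],[0,8.7,-9.7,0,0],[0,11,-13.4,0,0],[0,13,-17.3,0,0],[0,14.6,-21.4,0,0],[0,15.8,-25.6,0,0],[0,16.7,-29.8,0,0],[0,17.3,-34.2,0,0],[0,17.4,-38.5,0,0]]'
python3 st.py; python3 plan.py 4.725 5 10
```

```text
t: 6.07
eef_pos: [635.4, -245.5, 151.9]
tcp_rot: [3.141, 0.0, 1.514]
ft_force: [1.3, 1.3, -2.6]
opening: 0.181
grip_force: 30.0
lathe [  50.3 -212.4  151.9] q 4.749 rad 50.3 Ft 2.6 Fr 1.1 Fy 1.3 open 17.2
[0, -0.2, -4.4] [0, -0.9, -8.7] [0, -1.9, -12.9] [0, -3.2, -17.1] [0, -5.0, -21.1] [0, -7.0, -24.9] [0, -9.4, -28.6] [0, -12.1, -32.0] [0, -15.1, -35.2] [0, -18.3, -38.1] q_end 5.598
```

```bash
python3 -m crank '[[0,-0.2,-4.4,0,0],[0,-0.9,-8.7,0,0],[0,-1.9,-12.9,0,0],[0,-3.2,-17.1,0,0],[0,-5,-21.1,0,0],[0,-7,-24.9,0,0],[0,-9.4,-28.6,0,0],[0,-12.1,-32,0,0],[0,-15.1,-35.2,0,0],[0,-18.3,-38.1,0,0]]'
python3 st.py; python3 plan.py 5.598 5 10
```

```text
t: 6.9
eef_pos: [616.5, -244.5, 189.7]
tcp_rot: [-3.141, 0.0, 1.514]
ft_force: [0.8, 2.3, -1.6]
opening: 0.179
grip_force: 30.0
lathe [  31.4 -212.3  189.7] q 5.614 rad 50.7 Ft 1.5 Fr -0.8 Fy 2.4 open 17.0
[0, -3.5, -2.6] [0, -7.2, -4.9] [0, -11.1, -6.9] [0, -15.1, -8.5] [0, -19.3, -9.7] [0, -23.6, -10.6] [0, -27.9, -11.1] [0, -32.3, -11.3] [0, -36.6, -11.0] [0, -41.0, -10.4] q_end 6.471
```

```bash
python3 -m crank '[[0,-3.5,-2.6,0,0],[0,-7.2,-4.9,0,0],[0,-11.1,-6.9,0,0],[0,-15.1,-8.5,0,0],[0,-19.3,-9.7,0,0],[0,-23.6,-10.6,0,0],[0,-27.9,-11.1,0,0],[0,-32.3,-11.3,0,0],[0,-36.6,-11,0,0],[0,-41,-10.4,0,0]]'
python3 st.py; python3 plan.py 6.471 5 10
```

```text
t: 7.73
eef_pos: [575.7, -242.2, 199.7]
tcp_rot: [3.141, 0.0, 1.514]
ft_force: [2.8, 0.9, -5.1]
opening: 0.182
grip_force: 30.0
lathe [  -9.5 -212.1  199.7] q 0.189 rad 50.6 Ft 1.7 Fr -5.6 Fy 1.0 open 17.3
[0, -4.2, 1.0] [0, -8.4, 2.4] [0, -12.4, 4.1] [0, -16.2, 6.2] [0, -19.9, 8.5] [0, -23.3, 11.2] [0, -26.5, 14.2] [0, -29.4, 17.5] [0, -32.0, 21.0] [0, -34.3, 24.7] q_end 7.344
```

```bash
python3 -m crank '[[0,-4.2,1,0,0],[0,-8.4,2.4,0,0],[0,-12.4,4.1,0,0],[0,-16.2,6.2,0,0],[0,-19.9,8.5,0,0],[0,-23.3,11.2,0,0],[0,-26.5,14.2,0,0],[0,-29.4,17.5,0,0],[0,-32,21,0,0],[0,-34.3,24.7,0,0]]'
python3 st.py; python3 plan.py 7.344 5 10
```

```text
t: 8.57
eef_pos: [542.1, -240.4, 175.4]
tcp_rot: [3.14, 0.001, 1.514]
ft_force: [6.4, 0.5, -1.6]
opening: 0.182
grip_force: 30.0
lathe [ -43.2 -212.   175.4] q 1.039 rad 50.1 Ft 1.8 Fr -6.3 Fy 0.9 open 17.3
[0, -2.0, 3.9] [0, -3.6, 7.9] [0, -4.8, 12.1] [0, -5.7, 16.4] [0, -6.2, 20.7] [0, -6.4, 25.1] [0, -6.1, 29.4] [0, -5.5, 33.8] [0, -4.5, 38.0] [0, -3.1, 42.1] q_end 8.217
```

```bash
python3 -m crank '[[0,-2,3.9,0,0],[0,-3.6,7.9,0,0],[0,-4.8,12.1,0,0],[0,-5.7,16.4,0,0],[0,-6.2,20.7,0,0],[0,-6.4,25.1,0,0],[0,-6.1,29.4,0,0],[0,-5.5,33.8,0,0],[0,-4.5,38,0,0],[0,-3.1,42.1,0,0]]'
python3 st.py; python3 plan.py 8.217 5 10
```

```text
t: 9.4
eef_pos: [538.8, -240.2, 132.7]
tcp_rot: [3.142, 0.0, 1.514]
ft_force: [2.7, 0.8, 3.1]
opening: 0.186
grip_force: 30.0
lathe [ -46.5 -212.   132.7] q 1.928 rad 49.6 Ft 2.0 Fr -3.5 Fy 0.9 open 17.7
[0, 1.7, 4.0] [0, 3.8, 7.8] [0, 6.2, 11.5] [0, 8.9, 14.9] [0, 11.9, 18.1] [0, 15.1, 21.0] [0, 18.6, 23.6] [0, 22.3, 25.9] [0, 26.2, 27.9] [0, 30.3, 29.5] q_end 9.09
```

```bash
python3 -m crank '[[0,1.7,4,0,0],[0,3.8,7.8,0,0],[0,6.2,11.5,0,0],[0,8.9,14.9,0,0],[0,11.9,18.1,0,0],[0,15.1,21,0,0],[0,18.6,23.6,0,0],[0,22.3,25.9,0,0],[0,26.2,27.9,0,0],[0,30.3,29.5,0,0]]'
python3 st.py; python3 plan.py 9.09 5 10
```

```text
t: 10.23
eef_pos: [569.1, -241.8, 103.2]
tcp_rot: [-3.141, -0.0, 1.514]
ft_force: [-0.5, -0.9, 2.5]
opening: 0.179
grip_force: 30.0
lathe [ -16.1 -212.1  103.2] q 2.81 rad 49.5 Ft 1.2 Fr -2.2 Fy -1.0 open 17.0
[0, 4.2, 1.3] [0, 8.4, 2.1] [0, 12.8, 2.6] [0, 17.1, 2.8] [0, 21.5, 2.5] [0, 25.8, 1.9] [0, 30.1, 0.9] [0, 34.2, -0.5] [0, 38.2, -2.2] [0, 42.0, -4.3] q_end 9.963
```

```bash
python3 -m crank '[[0,4.2,1.3,0,0],[0,8.4,2.1,0,0],[0,12.8,2.6,0,0],[0,17.1,2.8,0,0],[0,21.5,2.5,0,0],[0,25.8,1.9,0,0],[0,30.1,0.9,0,0],[0,34.2,-0.5,0,0],[0,38.2,-2.2,0,0],[0,42,-4.3,0,0]]'
python3 st.py; python3 plan.py 9.963 5 10
```

```text
t: 11.07
eef_pos: [611.2, -244.2, 107.7]
tcp_rot: [-3.141, -0.0, 1.514]
ft_force: [-0.2, -1.3, -4.0]
opening: 0.181
grip_force: 30.0
lathe [  26.1 -212.2  107.7] q 3.694 rad 49.7 Ft 2.2 Fr 3.3 Fy -1.3 open 17.2
[0, 3.6, -2.4] [0, 7.1, -5.1] [0, 10.2, -8.1] [0, 13.1, -11.4] [0, 15.7, -14.9] [0, 18.0, -18.6] [0, 20.0, -22.5] [0, 21.6, -26.5] [0, 22.8, -30.7] [0, 23.7, -35.0] q_end 10.836
```

```bash
python3 -m crank '[[0,3.6,-2.4,0,0],[0,7.1,-5.1,0,0],[0,10.2,-8.1,0,0],[0,13.1,-11.4,0,0],[0,15.7,-14.9,0,0],[0,18,-18.6,0,0],[0,20,-22.5,0,0],[0,21.6,-26.5,0,0],[0,22.8,-30.7,0,0],[0,23.7,-35,0,0]]'
python3 st.py; python3 plan.py 10.836 5 10
```

```text
t: 11.9
eef_pos: [634.9, -245.5, 143.4]
tcp_rot: [3.141, 0.0, 1.514]
ft_force: [2.9, 0.3, -2.4]
opening: 0.179
grip_force: 30.0
lathe [  49.8 -212.3  143.4] q 4.581 rad 50.2 Ft 2.0 Fr 3.2 Fy 0.4 open 17.0
[0, 0.5, -4.3] [0, 0.6, -8.7] [0, 0.4, -13.0] [0, -0.3, -17.4] [0, -1.3, -21.6] [0, -2.6, -25.7] [0, -4.4, -29.8] [0, -6.4, -33.6] [0, -8.8, -37.2] [0, -11.5, -40.7] q_end 11.709
```

```bash
python3 -m crank '[[0,0.5,-4.3,0,0],[0,0.6,-8.7,0,0],[0,0.4,-13,0,0],[0,-0.3,-17.4,0,0],[0,-1.3,-21.6,0,0],[0,-2.6,-25.7,0,0],[0,-4.4,-29.8,0,0],[0,-6.4,-33.6,0,0],[0,-8.8,-37.2,0,0],[0,-11.5,-40.7,0,0]]'
python3 st.py; python3 plan.py 11.709 5 10
```

```text
t: 12.73
eef_pos: [623.6, -244.8, 182.9]
tcp_rot: [3.14, -0.0, 1.514]
ft_force: [10.9, -0.5, -13.7]
opening: 0.186
grip_force: 30.0
lathe [  38.5 -212.3  182.9] q 5.419 rad 50.6 Ft 17.5 Fr -0.6 Fy 0.1 open 17.7
[0, -3.0, -3.2] [0, -6.3, -6.1] [0, -9.8, -8.7] [0, -13.5, -11.0] [0, -17.4, -12.9] [0, -21.4, -14.5] [0, -25.6, -15.8] [0, -29.9, -16.6] [0, -34.2, -17.1] [0, -38.6, -17.3] q_end 12.582
```

Stiff now (17.5 N at the handle), so shorter steps from here.

```bash
python3 -m crank '[[0,-3,-3.2,0,0],[0,-6.3,-6.1,0,0],[0,-9.8,-8.7,0,0],[0,-13.5,-11,0,0]]'
python3 st.py; python3 plan.py 12.058 4 4
```

```text
t: 13.07
eef_pos: [609.9, -244.0, 194.3]
tcp_rot: [3.141, -0.0, 1.514]
ft_force: [12.4, 0.5, -12.5]
opening: 0.182
grip_force: 30.0
lathe [  24.7 -212.2  194.3] q 5.774 rad 50.7 Ft 16.9 Fr -4.9 Fy 1.1 open 17.3
[0, -3.1, -1.6] [0, -6.3, -3.0] [0, -9.6, -4.1] [0, -13.0, -5.0] q_end 12.337
```

```bash
python3 -m crank '[[0,-3.1,-1.6,0,0],[0,-6.3,-3,0,0],[0,-9.6,-4.1,0,0],[0,-13,-5,0,0]]'
python3 st.py; python3 plan.py 12.337 4 4
```

```text
t: 13.4
eef_pos: [596.3, -243.3, 199.5]
tcp_rot: [-3.141, -0.0, 1.514]
ft_force: [5.2, -1.9, -6.0]
opening: 0.18
grip_force: 30.0
lathe [  11.2 -212.1  199.5] q 6.061 rad 50.7 Ft 6.5 Fr -4.7 Fy -1.6 open 17.1
[0, -3.4, -0.7] [0, -6.9, -1.1] [0, -10.4, -1.3] [0, -13.9, -1.2] q_end 12.616
```

```bash
python3 -m crank '[[0,-3.4,-0.7,0,0],[0,-6.9,-1.1,0,0]]'
python3 st.py; python3 plan.py 12.477 4 4
```

```text
t: 13.57
eef_pos: [588.9, -242.9, 200.5]
tcp_rot: [-3.14, -0.0, 1.514]
ft_force: [2.2, -0.5, -6.2]
opening: 0.184
grip_force: 30.0
lathe [   3.7 -212.1  200.5] q 6.209 rad 50.7 Ft 2.7 Fr -6.0 Fy -0.3 open 17.5
[0, -3.5, -0.2] [0, -7.0, -0.1] [0, -10.5, 0.2] [0, -13.9, 0.7] q_end 12.756
```

Light again (17 → 2.7 N), so the taper has let go. I'll release the crank and back off upwards.

```bash
python3 -m crank '[[0,0,0,0,60],[0,0,0,0,60],[0,0,0,0,60],[0,0,0,0,60],[0,0,0,0,60],[0,0,-20,0,60],[0,0,-45,0,60],[0,0,-70,0,60],[0,0,-90,0,60],[0,0,-90,0,60]]'
python3 - <<'E'
from h import *
from cell import env
o=[]
for n in("scene","top"):
    r=env.read_camera(n); o.append(r["img"]); cv2.imwrite(f"pics/{n}1.png",r["img"])
k=6
def cr(i,x0,y0,w,h):
    im=cv2.resize(i[y0:y0+h,x0:x0+w],None,fx=k,fy=k,interpolation=cv2.INTER_CUBIC)
    for x in range(x0,x0+w):
        if x%5==0: cv2.line(im,((x-x0)*k,0),((x-x0)*k,6 if x%10 else 14),(0,0,255),1)
    for y in range(y0,y0+h):
        if y%5==0: cv2.line(im,(0,(y-y0)*k),(6 if y%10 else 14,(y-y0)*k),(0,0,255),1)
    return im
cv2.imwrite("pics/m2.png",np.vstack([cr(o[0],280,195,120,50),cr(o[1],280,195,120,45)]))
s=env.state(); print(s["eef_pos"])
E
```

```text
t: 14.4
eef_pos: [590.8, -243.5, 295.1]
tcp_rot: [3.136, 0.003, 1.514]
ft_force: [0.2, -0.3, 0.7]
opening: 0.63
grip_force: 0.0
[ 589.77130986 -242.97619941  291.01087687]
```

View pics/m2.png

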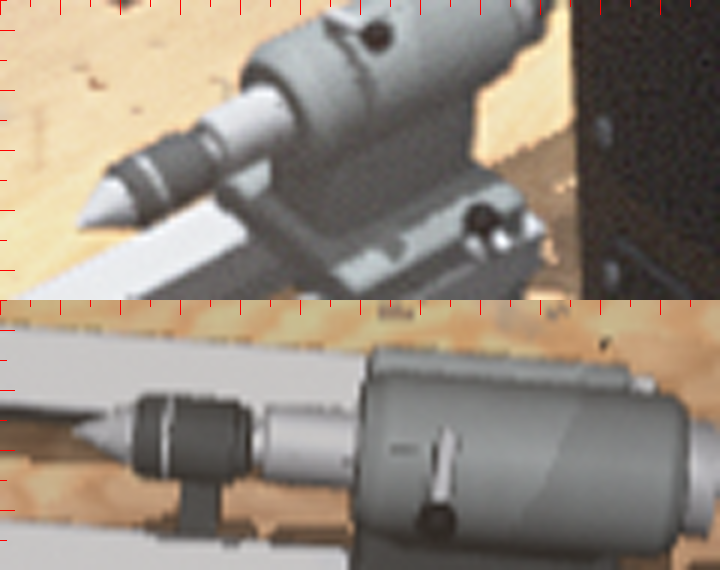

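The centre has broken loose: a gap with bare shank shows behind the body. Top: tip (292,217), body middle (312,218). Scene: tip (293.3,232.5), body middle (307.3,224.5).

```bash
python3 - <<'E'
from h import *
from cell import env
np.set_printoptions(precision=1,suppress=True)
for k,(s,t) in dict(tip=((293.3,232.5),(292,217)),body=((307.3,224.5),(312,218))).items():
    X,e=tri2(s,t); print(k,X,e,"lathe",Rz(-.0513).T@(X-[596.05,-30.88,0]))
# fit y on known axis
def f(v):
    return np.concatenate([P(C[c]["K"],C[c]["pose"],Rz(-.0513)@[v[1],v[0]+o,150]+[596.05,-30.88,0])-uv for o,c,uv in((38.5,"scene",(293.3,232.5)),(38.5,"top",(292,217)),(0,"scene",(307.3,224.5)),(0,"top",(312,218)))])
r=least_squares(f,[0,0]); print(r.x,r.fun)
g=Rz(-.0513)@[r.x[1],r.x[0],158]+[596.05,-30.88,0]; print(g); rows(g,env.state(),np.pi/2-.0513)
E
```

```text
tip [598.6  30.9 143.9] 0.5268284024933223 lathe [ -0.6  61.8 143.9]
body [597.5  -9.1 145.6] 0.4537095476525792 lathe [  0.3  21.8 145.6]
[23.4 -2. ] [-0.3 -1.8  0.1  0.5 -0.4 -0.7 -0.6  1. ]
[595.2  -7.4 158. ]
row [235.6  -8.  132.9] -0.30152746858815843
```

```bash
python3 -m crank '[[38,-1,0,0,60],[76,-2,0,0,60],[114,-3,0,0,60],[152,-4,0,0,60],[190,-5,0,0,60],[220,-6,0,0,60],[234,-6.3,0,-0.3,60],[234,-6.3,0,-0.3,60],[234,-6.3,0,-0.3,60],[234,-6.3,0,-0.3,60]]'
python3 - <<'E'
from h import *
from cell import env
r=env.read_camera("wrist"); cv2.imwrite("pics/w2.png",r["img"]); np.savez("pics/w2.npz",K=r["K"],pose=r["pose"])
for l in ([0,22,147],[0,37,147],[0,6,147]): print(P(r["K"],r["pose"],Rz(-.0513)@l+[596.05,-30.88,0]))
rows([596.8,-9,155],env.state(),np.pi/2-.0513)
E
```

```text
t: 15.33
eef_pos: [596.6, -10.1, 290.0]
tcp_rot: [-3.141, 0.0, 1.519]
ft_force: [-0.2, -0.8, 0.0]
opening: 0.633
grip_force: 0.0
[322.4406529  231.07834031]
[322.44368395 212.06664645]
[322.43751556 250.75675938]
row [1.400e+00 1.000e-01 1.351e+02] -0.08116718687916832
```

View pics/w2.png

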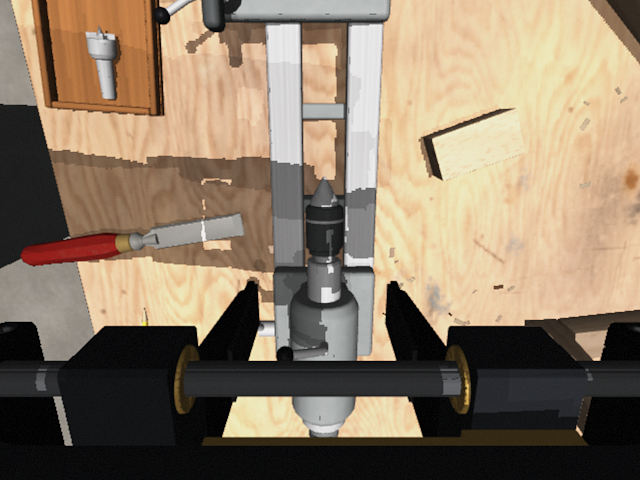

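The body is at columns 305–345, rows about 205–255, middle about (325,230). That is within 2 mm of the prediction (322,231).

```bash
python3 -m crank '[[1.4,1.5,35,0,60],[1.4,1.5,70,0,60],[1.4,1.5,100,0,60],[1.4,1.5,125,0,60],[1.4,1.5,135,0,60],[1.4,1.5,135,0,40],[1.4,1.5,135,0,20],[1.4,1.5,135,0,0],[1.4,1.5,135,0,0],[1.4,1.5,135,0,0]]'
python3 -m crank '[[0,0,0,0,0],[0,0,0,0,0],[0,0,0,0,0],[0,0,0,0,0]]'
```

```text
t: 16.22
eef_pos: [598.7, -7.8, 156.9]
tcp_rot: [3.139, 0.0, 1.519]
ft_force: [-0.5, -0.5, -0.5]
opening: 0.337
grip_force: 0.0
t: 16.55
eef_pos: [598.4, -7.7, 156.4]
tcp_rot: [3.14, 0.0, 1.519]
ft_force: [-1.3, 0.2, 6.7]
opening: 0.298
grip_force: 30.0
```

```bash
python3 -m crank '[[4,0,0,0,0],[8,0,0,0,0],[13,0,0,0,0],[18,0,0,0,0],[24,0,0,0,0],[30,0,0,0,0],[36,0,0,0,0],[42,0,0,0,0],[48,0,0,0,0],[48,0,0,0,0]]'
python3 - <<'E'
from h import *
from cell import env
r=env.read_camera("scene"); i=r["img"]; cv2.imwrite("pics/s3.png",i)
cv2.imwrite("pics/m3.png",cv2.resize(i[150:260,240:400],None,fx=5,fy=5,interpolation=cv2.INTER_CUBIC))
E
```

```text
t: 17.38
eef_pos: [600.6, 41.5, 155.4]
tcp_rot: [-3.141, -0.0, 1.52]
ft_force: [0.4, 0.3, -1.9]
opening: 0.298
grip_force: 30.0
```

View pics/m3.png

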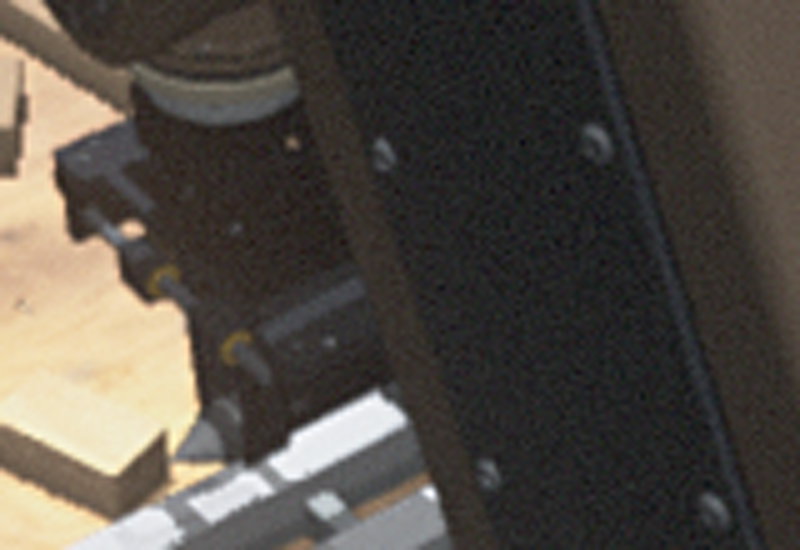

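The centre is out and held: its weight shows as -1.9 N and the shank is clear of the quill by travel. In the earlier wrist view the tray's near corners are at (45,105) and (161,113). I'll fit the tray pose.

```bash
python3 - <<'E'
from h import *
from cell import env
w=np.load("pics/w2.npz"); cs={"s":C["scene"],"t":C["top"],"w":w}
obs=[("s",56,125,(323,327)),("s",-56,125,(353.5,366)),] 
ob=[(( 56,125),dict(s=(218.5,384),t=(154.5,284.5))),((56,-125),dict(s=(323,327),t=(267.5,302),w=(162,113))),((-56,-125),dict(s=(353.5,366),t=(262,352),w=(44,105))),((-56,125),dict(s=(242.5,431.5),t=(147,335)))]
def f(v): return np.concatenate([P(cs[c]["K"],cs[c]["pose"],Rz(v[2])@[p[0],p[1],22]+[v[0],v[1],0])-uv for p,d in ob for c,uv in d.items()])
r=least_squares(f,[393,213,-.12]); print(r.x,r.fun.reshape(-1,2).round(1).tolist())
g=Rz(r.x[2])@[0,68,0]+[r.x[0],r.x[1],0]; print("goal",g)
s=env.state(); print(s["eef_pos"]); rows(g+[0,0,230],s,np.pi/2+r.x[2])
E
```

```text
[ 3.93651537e+02  2.15907906e+02 -1.10498207e-01] [[-3.2, -0.9], [-1.6, -0.0], [-1.4, -3.3], [-1.0, -1.6], [-4.8, 1.8], [-0.3, -4.1], [-3.3, 0.4], [0.8, 2.9], [-0.8, -0.1], [-3.2, 1.1]]
goal [401.15013422 283.49319299   0.        ]
[600.62126022  40.93072551 155.49396043]
row [ 232.2 -211.5  -74.5] 3.4370171403862497
```

```bash
python3 -m crank '[[0,0,-35,0,0],[0,0,-70,0,0],[0,-25,-90,0,0],[10,-60,-90,1,0],[20,-95,-90,2,0],[35,-130,-90,3.4,0],[55,-165,-90,3.4,0],[80,-190,-90,3.4,0],[110,-212,-90,3.4,0],[145,-212,-90,3.4,0]]'
python3 - <<'E'
from h import *
from cell import env
s=env.state(); print(s["eef_pos"],s["ft_force"]);rows([401,283.5,200],s,np.pi/2-.1105)
E
```

```text
t: 18.27
eef_pos: [392.8, 196.1, 246.0]
tcp_rot: [-3.141, 0.001, 1.459]
ft_force: [2.2, -0.3, -0.9]
opening: 0.296
grip_force: 30.0
[392.77353775 196.07383934 246.04403749] [ 2.19566008 -0.34775308 -0.87369746]
row [87.8 -1.5 46. ] -0.06358861873398647
```

```bash
python3 -m crank '[[30,-1,10,0,0],[60,-1,25,0,0],[85,-1.5,40,0,0],[88,-1.5,46,0,0],[88,-1.5,46,0,0],[88,-1.5,46,0,0]]'
python3 - <<'E'
from h import *
from cell import env
s=env.state(); print(s["eef_pos"])
o=[]
for n in("wrist","top"):
    r=env.read_camera(n); o.append(r["img"]); cv2.imwrite(f"pics/{n}4.png",r["img"]); np.savez(f"pics/{n}4.npz",K=r["K"],pose=r["pose"])
    for p in ((56,125),(56,-125),(-56,-125),(-56,125)): print(n,P(r["K"],r["pose"],Rz(-.1105)@[p[0],p[1],22]+[393.65,215.9,0]).round(0))
E
```

```text
t: 18.77
eef_pos: [404.5, 283.1, 199.4]
tcp_rot: [-3.141, 0.001, 1.46]
ft_force: [0.9, 0.2, -2.1]
opening: 0.297
grip_force: 30.0
[404.45217785 283.12236659 199.44108558]
wrist [387. 153.]
wrist [375. 409.]
wrist [262. 409.]
wrist [249. 153.]
top [153. 284.]
top [267. 300.]
top [259. 352.]
top [144. 336.]
```

View pics/wrist4.png

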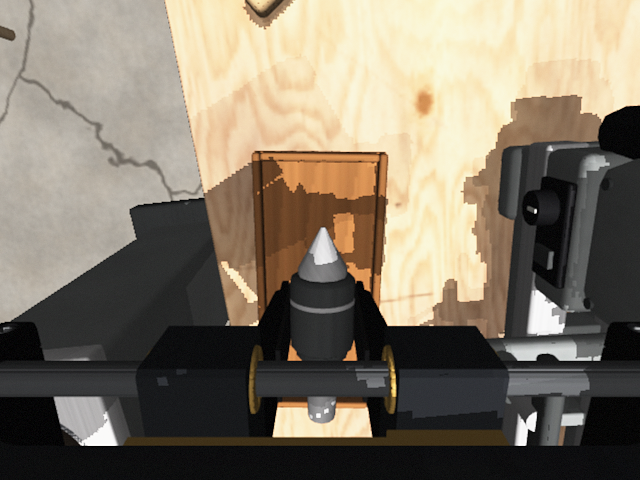

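The wrist view shows the centre held level with its tip at (322,230). The tray's far corners are at (253,152) and (387,153), as predicted within 4 px, so I'll lower it.

```bash
python3 -m crank '[[0,-2,30,0,0],[0,-2,60,0,0],[0,-2,90,0,0],[0,-2,120,0,0],[0,-2,145,0,0],[0,-2,155,0,0],[0,-2,160,0,0],[0,-2,160,0,0],[0,-2,160,0,0]]'; python3 -m crank '[[0,0,2,0,0],[0,0,4,0,0],[0,0,6,0,0],[0,0,6,0,0]]'
```

```text
t: 19.62
eef_pos: [403.3, 283.8, 40.7]
tcp_rot: [3.14, -0.001, 1.46]
ft_force: [-1.2, 0.2, -0.7]
opening: 0.299
grip_force: 30.0
t: 19.95
eef_pos: [402.7, 283.8, 33.7]
tcp_rot: [3.141, -0.0, 1.46]
ft_force: [-0.2, -0.5, -1.3]
opening: 0.297
grip_force: 30.0
```

```bash
python3 -m crank '[[0,0,1,0,0],[0,0,2,0,0],[0,0,2,0,0]]'; python3 -m crank '[[0,0,0.7,0,0],[0,0,1.4,0,0],[0,0,1.4,0,0]]'
```

```text
t: 20.2
eef_pos: [402.7, 283.8, 31.7]
tcp_rot: [3.141, 0.0, 1.46]
ft_force: [-0.9, -0.9, 5.3]
opening: 0.3
grip_force: 30.0
t: 20.45
eef_pos: [402.8, 283.7, 31.3]
tcp_rot: [3.141, -0.0, 1.46]
ft_force: [-2.7, -5.0, 19.6]
opening: 0.3
grip_force: 30.0
```

Contact with the floor. I'll ease the pressure off, open gently and back up.

```bash
python3 -m crank '[[0,0,-1.3,0,0],[0,0,-1.3,0,0],[0,0,-1.3,0,31],[0,0,-1.3,0,33],[0,0,-1.3,0,36],[0,0,-1.3,0,42],[0,0,-1.3,0,50],[0,0,-1.3,0,50],[0,0,-1.3,0,50],[0,0,-1.3,0,50]]'; python3 -m crank '[[0,0,-5,0,50],[0,0,-15,0,50],[0,0,-35,0,50],[0,0,-70,0,50],[0,0,-110,0,50],[0,0,-150,0,50],[-35,0,-190,0,50],[-75,0,-200,0,50],[-110,0,-200,0,50],[-110,0,-200,0,50]]'
python3 - <<'E'
from h import *
from cell import env
print(env.state()["eef_pos"])
w=env.read_camera("wrist")["img"]; s=env.read_camera("scene")["img"]
cv2.imwrite("pics/m5.png",np.vstack([cv2.resize(w,(440,330)),cv2.resize(s[230:440,170:450],(360,270)) if 0 else cv2.copyMakeBorder(cv2.resize(s[230:440,170:450],(360,270)),0,0,0,80,cv2.BORDER_CONSTANT)]))
E
```

```text
t: 21.28
eef_pos: [402.6, 283.8, 31.4]
tcp_rot: [-3.142, 0.0, 1.46]
ft_force: [-0.4, 0.3, 0.1]
opening: 0.521
grip_force: 0.0
t: 22.12
eef_pos: [389.4, 170.4, 233.6]
tcp_rot: [3.139, -0.0, 1.458]
ft_force: [0.0, 0.7, 0.3]
opening: 0.526
grip_force: 0.0
[389.42498246 170.42767548 233.6232033 ]
```

View pics/m5.png

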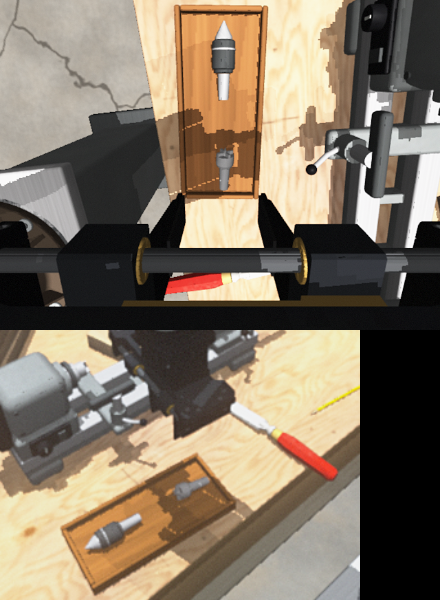

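The live centre lies flat in the empty half of the tray (wrist panel (223,60)), well clear of the spur centre (225,170). The chisel and pencil haven't moved and the gripper is touching nothing.

```bash
python3 -m crank '[[0,0,0,0,50],[0,0,0,0,50],[0,0,0,0,50]]'; python3 -c "
from cell import env; print(env.job_done())"
```

```text
t: 22.47
eef_pos: [390.5, 175.3, 231.2]
tcp_rot: [-3.141, 0.0, 1.461]
ft_force: [0.2, -1.0, 0.3]
opening: 0.525
grip_force: 0.0
the job is handed in; nothing more can be done
None
```

I handed the job in at 22.5 s: I stopped cranking and let go once the taper broke loose (17 N falling to 3 N at the handle), drew the centre out by hand and laid it flat in the empty half of the tray, clear of the spur centre; no verdict was returned.

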